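Gather the gravel at the tray's label end and uncover it

TASK

The covered steel tray holds four pieces of gravel that are to be measured with the calliper. Hold tray and loose lid together and tip them, label end down, until all four pieces have slid down against the label end, then set the tray level on the bench again with the lid still on. Then lift the lid off by its handle and lay it on the bench beside the tray, handle up; drop neither tray nor lid, spill no gravel and leave the other things where they are.

Things in the scene. Friction and masses are not known exactly. Their poses are not given: they have to be found in the camera images.
- tray_mid (a point): Centre of the open steel tray (floor white inside), half-way up (18 mm). Tray 130 (x) x 66 (y) x 36 (z) mm outside, walls and floor 3 mm, about 0.24 kg, upright with z up. Its -x end has a brass label frame with a blank card outside: the label end, facing roughly towards the robot; its inner wall is at x = -62 mm. With lid and handle it stands 60 mm high.
- lid_handle (a point): Centre of the black pull bar, 60 (x) x 14 (y) x 18 (z) mm, on the lid's top. Lid: loose clear plate 130 x 66 x 6 mm, 0.09 kg, on the tray's rim, flush with its sides; a rib reaches 5 mm down inside, 1.2 mm play. A grip across 66 mm at the seam, 36 mm up, holds both. Lid on: this point is 33 mm above tray_mid; lid lying on the bench: 20 mm above it.
- stone_1_mid (a point): Centre of gravel piece 1 of 4, grey-brown, about 24 x 20 x 15 mm, 12 g, loose in the tray under the lid. It begins to slide on the smooth tray floor at a tilt of 15 to 20 degrees; 30 to 40 degrees held for a second or two brings it down to the low end, and it stays there when the tray is level again.
- stone_2_mid (a point): Centre of gravel piece 2 of 4, dark grey, about 24 x 20 x 15 mm, 12 g, loose in the tray under the lid. It begins to slide on the smooth tray floor at a tilt of 15 to 20 degrees; 30 to 40 degrees held for a second or two brings it down to the low end, and it stays there when the tray is level again.
- stone_3_mid (a point): Centre of gravel piece 3 of 4, sandy, about 24 x 20 x 15 mm, 12 g, loose in the tray under the lid. It begins to slide on the smooth tray floor at a tilt of 15 to 20 degrees; 30 to 40 degrees held for a second or two brings it down to the low end, and it stays there when the tray is level again.
- stone_4_mid (a point): Centre of gravel piece 4 of 4, red-brown, about 24 x 20 x 15 mm, 12 g, loose in the tray under the lid. It begins to slide on the smooth tray floor at a tilt of 15 to 20 degrees; 30 to 40 degrees held for a second or two brings it down to the low end, and it stays there when the tray is level again.
- calliper: Sliding calliper, 67 x 200 x 15 mm, bystander lying at the front right; origin at the centre of its underside.
- calculator: Dark desk calculator, 100 x 68 x 14 mm, bystander behind the tray; origin at the centre of its underside.
- beaker: Glass beaker, 65 mm wide and 83 mm high, bystander to the left; origin at the centre of its underside.
- cutter_ring: Steel cutter ring, 68 mm wide, 30 mm high, bystander behind and to the right of the tray; origin at the centre of its underside.

How it is judged:
By the outcome, as a careful person would: the job done as asked, in the order asked, and still so for the second after the job is handed in, with the robot touching nothing.
It also fails if it takes over 64 s, if anything falls off the work surface, if the arm or the gripper's body presses on something with over 40 N, if the wrist force passes 120 N, or if a joint passes its speed limit or range.

ROBOT

A 6-joint arm with a two-finger parallel gripper is mounted at the origin on a cart in front of the work surface, level with it; the furniture and walls round the work are solid. World frame = base frame: x ahead of the robot, y to its left, z up, the work surface at z = 0. Lengths are in m, angles in rad, forces in N, time in s.
With the tool pointing down it reaches from about 0.35 to 0.775 m from the base axis. Payload 7.3 kg.
Tool frame: the origin (TCP) lies at the very end of the fingers, on their centre line; the grasp point (between the pads) lies 19 mm behind it (robot.hold_point_z is the distance from the TCP to the grasp point, in m); y points along the fingers, z is the direction in which the jaws open and shut, and the axes are right-handed (so a half turn about y gives the same grasp; the last joint's range is limited). The gripper opens to 92 mm and grips with 3 to 60 N. Pads are 19 mm wide; open, the fingers measure 130 mm over their backs; the gripper's body (75 mm by 190 mm) begins 47 mm behind the grasp point.
Start: joints at [1.064, 0.342, 1.524, -0, 1.275, -0.146], TCP at [0.185, 0.491, 0.227] pointing down, gripper open.
Joint ranges: [-2.53, 2.53], [-0.77, 2.02], [0.04, 2.7], [-1, 4.14], [0.28, 2.66], [-3.11, 3.11]. Speed limits (rad/s): [2.57, 2.57, 3.14, 3.14, 3.14, 3.14].

INTERFACE

Orientations are given as [roll, pitch, yaw] about the fixed x, y, z axes, in that order (R = Rz(yaw) Ry(pitch) Rx(roll)).
In Python, from cell import robot gives the robot as it stands.
- The arm moves only by the shell command python3 -m crank 'ROWS' [OPENING] [FORCE]. ROWS is a JSON object of lists of equal length, an entry for each row: "xyz": the shift along the tool's x, y, z in cm, a list of three; "roll": the turn about the tool's y in degrees. A call has 1 to 20 rows; each row shifts and turns the commanded pose from where the row before left it, along the tool's axes as they then stand; what a row does not reach is not made up. A row lasts 1/10 s, in which the tool goes at most 50 mm and 8.59 degrees, less where a joint would pass 70% of its speed; a pose out of reach is approached as far as the arm can. A call is refused whole if a number of a shift passes 5 or a number of a turn 8.59, either way. A call with a gripper value outside its range is refused whole. OPENING is the gripper command: -1 is fully open, 1 is shut, values between are in proportion, set as the call begins (- or left out, the last holds). The fingers move at their own pace and stop on an object; FORCE is the grip in N (left out, the last holds). Time passes only in rows, so rows that do not move let the fingers close. It gives the time, the measured TCP pose, the force and the opening at its end, in the units of the state.
- robot.observe(): the state, without advancing time (a new reading comes with each control period).
- robot.read_camera(name): name is "scene" or "top"; returns the picture (400x640x3 uint8, red, green, blue); there is no depth.
- robot.calibration(name): a dict with "intrinsics" (3x3 intrinsics, pixels), "pose" (4x4, takes a point from camera to world coordinates). Camera axes: x right, y down, z forward; pixel columns grow to the right and rows downward; lengths in m; the calibration is good to about 2 mm. A picture is of the moment at which its call begins. calibration takes no time and is no camera call.
- robot.hand_in(): hands the job in, once; it reports no verdict.
The state is a dict: "time": time; "qpos": joint angles; "qvel": joint speeds; "joint_efforts": joint torques, N m; "tool_pos": TCP position; "tool_rot": TCP orientation; "contact_force": force on the tool from outside, world axes, zero at the start; "torque": the same for the moment, N m; "opening": finger opening in m.
Only numpy, scipy, OpenCV 4.12 (cv2) and the standard library are available. Lean on these libraries where they do the work, as an engineer would, in place of code of your own. Each camera call takes 0.05 s, during which the arm holds its last target.

## Working session

There is one attempt and no reset: what is moved stays moved. The work goes in short steps, Python scripts to look and compute and a shell command to move; the robot and the scene stay as the last step left them, time stands still between calls to the robot, and variables do not carry over. Pictures are saved under pics/ and viewed, and the job is handed in when it is done.

```bash
ls; mkdir -p pics; python3 - <<'E'
from cell import robot
import cv2, numpy as np
np.set_printoptions(precision=4,suppress=True)
for n in ("scene","top"):
    im=robot.read_camera(n); cv2.imwrite(f"pics/{n}0.png",im[:,:,::-1])
    c=robot.calibration(n); print(n,np.array(c["intrinsics"]),np.array(c["pose"]))
s=robot.observe(); print(s, robot.hold_point_z)
E
```

```text
pics
scene [[439.3176   0.     312.6863]
 [  0.     439.3176 198.7325]
 [  0.       0.       1.    ]] [[-0.9998 -0.0213 -0.0009  0.4892]
 [-0.0121  0.6013 -0.7989  0.9123]
 [ 0.0176 -0.7988 -0.6014  0.6983]
 [ 0.      0.      0.      1.    ]]
top [[403.9724   0.     325.1933]
 [  0.     403.9724 194.0541]
 [  0.       0.       1.    ]] [[ 0.0159 -0.9876  0.1561  0.2959]
 [-0.9998 -0.0172 -0.0072  0.0885]
 [ 0.0098 -0.156  -0.9877  1.3079]
 [ 0.      0.      0.      1.    ]]
{'time': 0.1, 'qpos': array([ 1.064 ,  0.3427,  1.5249,  0.    ,  1.2754, -0.146 ]), 'qvel': array([ 0.0009, -0.0027, -0.003 ,  0.0003, -0.0001,  0.0004]), 'joint_efforts': array([  0.0011, -43.2002, -24.4696,   0.0719,   0.0527,  -0.    ]), 'tool_pos': array([0.1851, 0.4909, 0.2261]), 'tool_rot': array([-1.5722,  0.0002, -0.3608]), 'contact_force': array([ 0.2653, -0.5515, -0.0034]), 'torque': array([-0.0086, -0.0007,  0.0438]), 'opening': 0.09162537279237208} 0.0188
```

View pics/scene0.png

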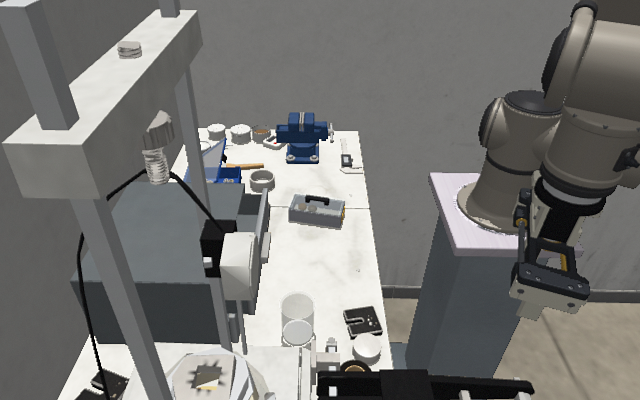

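View pics/top0.png

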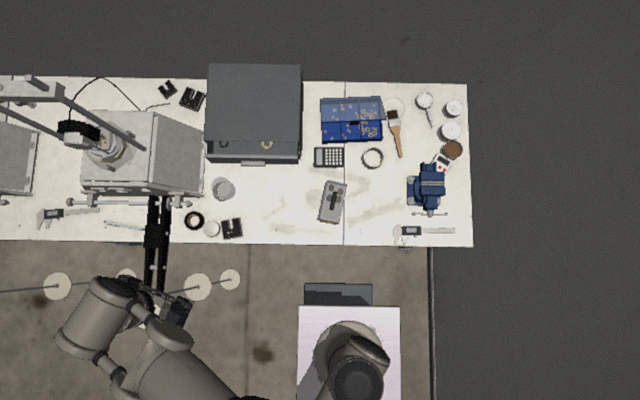

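The tray is at about (332,201) in the top view and (318,210) in the scene view. I'll enlarge both.

```bash
cat > h.py <<'E'
from cell import robot
import cv2, numpy as np
np.set_printoptions(precision=4,suppress=True)
def ray(n,uv):
    c=robot.calibration(n);K=np.array(c["intrinsics"]);P=np.array(c["pose"])
    d=P[:3,:3]@np.linalg.solve(K,[uv[0],uv[1],1.]);return P[:3,3],d
def onz(n,uv,z):
    o,d=ray(n,uv);return o+d*(z-o[2])/d[2]
def tri(uv1,uv2):
    o1,d1=ray("scene",uv1);o2,d2=ray("top",uv2)
    A=np.c_[d1,-d2];s=np.linalg.lstsq(A,o2-o1,rcond=None)[0]
    p,q=o1+s[0]*d1,o2+s[1]*d2;return (p+q)/2,np.linalg.norm(p-q)
def proj(n,p):
    c=robot.calibration(n);K=np.array(c["intrinsics"]);P=np.array(c["pose"])
    v=K@(P[:3,:3].T@(np.array(p)-P[:3,3]));return v[:2]/v[2]
def crop(im,u,v,w,h,k,name):
    c=im[v:v+h,u:u+w,::-1];cv2.imwrite("pics/"+name,cv2.resize(c,None,fx=k,fy=k,interpolation=cv2.INTER_CUBIC))
E
python3 - <<'E'
from h import *
t=cv2.imread("pics/top0.png")[:,:,::-1];s=cv2.imread("pics/scene0.png")[:,:,::-1]
crop(t,300,170,70,60,10,"t0c.png");crop(s,270,180,90,60,8,"s0c.png")
E
```

```text
(no output)
```

View pics/t0c.png

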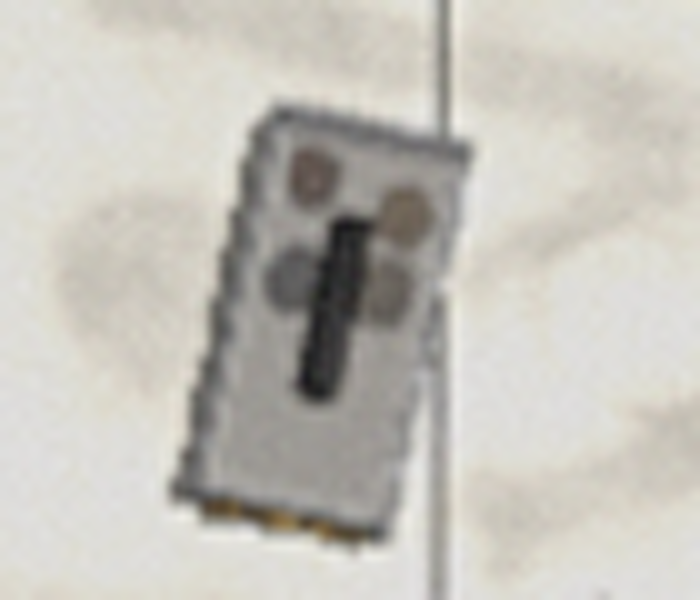

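View pics/s0c.png

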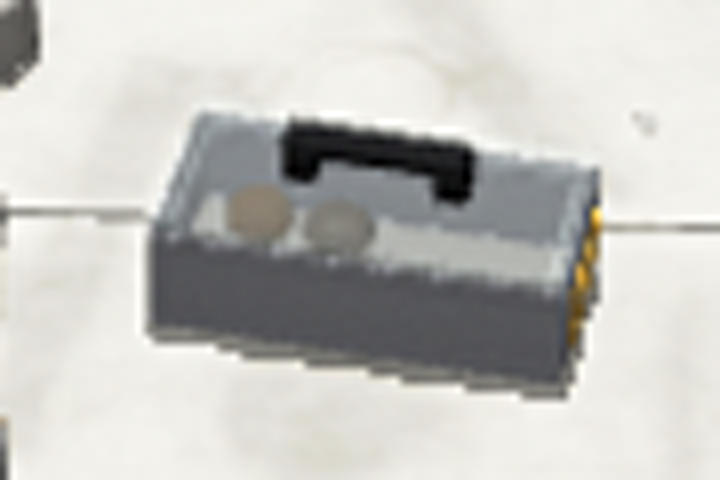

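```bash
python3 - <<'E'
from h import *
t=cv2.imread("pics/top0.png");s=cv2.imread("pics/scene0.png")
def blob(im,roi,thr):
    u,v,w,h=roi
    g=im[v:v+h,u:u+w].max(2); m=(g<thr).astype(np.uint8)
    n,l,st,ce=cv2.connectedComponentsWithStats(m)
    i=1+np.argmax(st[1:,4]); ys,xs=np.where(l==i)
    wt=(thr+20-g[ys,xs].astype(float)); 
    r=cv2.minAreaRect(np.c_[xs+u,ys+v].astype(np.float32))
    return ce[i]+[u,v],st[i],r
ct,st,r=blob(t,(310,175,40,45),70);print(ct,st,r)
cs,ss,r2=blob(s,(290,188,50,25),60);print(cs,ss,r2)
print("handle top",onz("top",ct,.06),onz("top",ct,.055),onz("scene",cs,.053),tri(cs,ct))
for p in [(33,22),(36.0,39.5)]: pass
a=onz("top",[300+35.0,170+22.2],.06);b=onz("top",[300+31.8,170+39.8],.06);print("ends",a,b,np.linalg.norm(a-b),np.degrees(np.arctan2(*(a-b)[1::-1])))
C=[onz("top",[300+x/10,170+y/10],.042) for x,y in [(278,105),(470,150),(385,540),(175,495)]]
C=np.array(C);print(C,C.mean(0))
print([np.linalg.norm(C[i]-C[(i+1)%4]) for i in range(4)])
for i,j in((3,0),(2,1)):
    d=C[j]-C[i];print(np.degrees(np.arctan2(d[1],d[0])))
# scene corners of lid top
for x,y in [(205,115),(595,170),(560,290),(155,225)]:print(onz("scene",[270+x/8,180+y/8],.042))
for x,y in [(150,335),(562,395)]:print("bottom",onz("scene",[270+x/8,180+y/8],0))
E
```

```text
[332.7941 200.1471] [20 17  7 18 68] ((332.8699645996094, 200.41000366210938), (4.38406229019165, 17.5362491607666), 8.13010311126709)
[317.177  199.3451] [ 16   8  23   9 113] ((317.01361083984375, 199.88394165039062), (22.78404426574707, 6.54310941696167), 6.709837436676025)
handle top [0.4743 0.0553 0.06  ] [0.4751 0.0552 0.055 ] [0.4773 0.0571 0.053 ] (array([0.4764, 0.055 , 0.0512]), np.float64(0.001641273385315163))
ends [0.4996 0.0488 0.06  ] [0.444 0.058 0.06 ] 0.05637531833095301 -9.474454902614127
[[0.5399 0.0716 0.042 ]
 [0.5264 0.0102 0.042 ]
 [0.4017 0.036  0.042 ]
 [0.4147 0.1021 0.042 ]] [0.4707 0.055  0.042 ]
[np.float64(0.06284676182665468), np.float64(0.1274019918724931), np.float64(0.06739882011223952), np.float64(0.12889268254206826)]
-13.685697898678825
-11.660572225850037
[0.5313 0.0237 0.042 ]
[0.4098 0.048  0.042 ]
[0.4229 0.1069 0.042 ]
[0.544  0.0801 0.042 ]
bottom [0.546  0.0816 0.    ]
bottom [0.4199 0.1057 0.    ]
```

```bash
python3 - <<'E'
from h import *
t=cv2.imread("pics/top0.png")[:,:,::-1];s=cv2.imread("pics/scene0.png")[:,:,::-1]
crop(t,190,60,140,110,5,"t0d.png");crop(s,200,170,160,120,5,"s0d.png")
E
```

```text
(no output)
```

View pics/t0d.png

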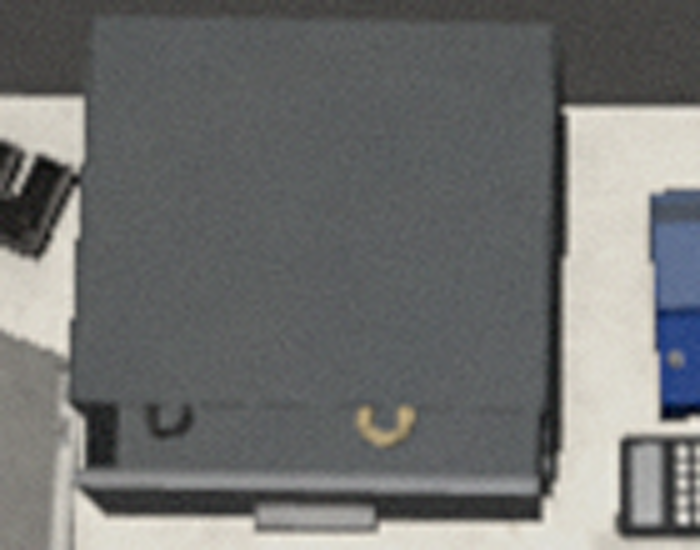

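View pics/s0d.png

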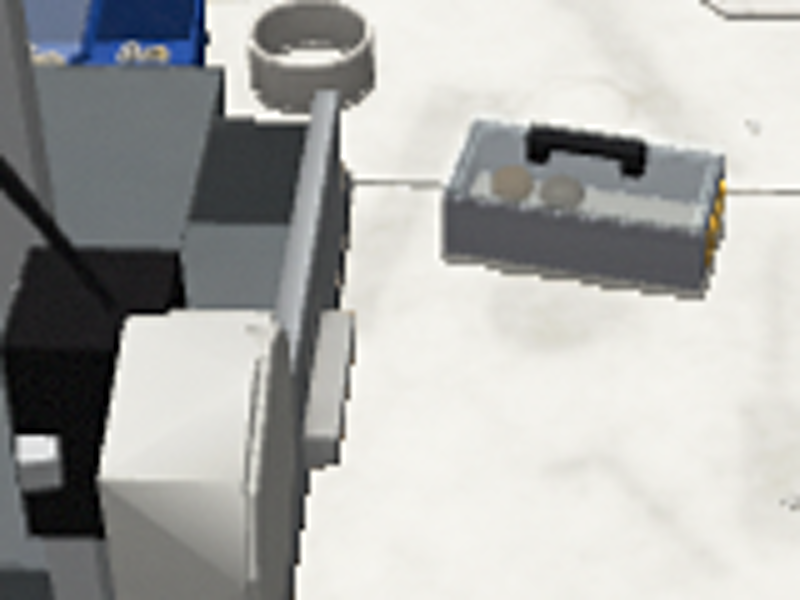

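```bash
python3 - <<'E'
from h import *
for z in (0,.05,.1,.15): print(z,onz("top",(298.5,164),z),onz("top",(265,166),z),onz("scene",(269,204),z))
print(tri((200+330/5,170+95/5),(190+548/5,60+475/5)))
print("beaker",onz("top",(222,188),0.08), "black", onz("top",(232,228),0.01),"arm thing",onz("top",(157,215),0.05))
print("calliper",onz("top",(410,231),0.0),"calc",onz("top",(328,157),0.014),onz("top",(328,168),0.014))
# target & shift
s=robot.observe();yaw=np.radians(-11.5)
c=np.array([.476,.0565]);ex=np.array([np.cos(yaw),np.sin(yaw)]);g=c+ex*.04
print("grip xy",g)
y0=s["tool_rot"][2];X=np.array([np.cos(y0),np.sin(y0)]);Z=np.array([-np.sin(y0),np.cos(y0)])
d=g-s["tool_pos"][:2];print("cm tool x,z",d@X*100,d@Z*100)
E
```

```text
0 [0.602 0.169 0.   ] [0.5932 0.2796 0.    ] [0.6012 0.0114 0.    ]
0.05 [0.5903 0.1659 0.05  ] [0.5818 0.2723 0.05  ] [0.5932 0.0759 0.05  ]
0.1 [0.5786 0.1628 0.1   ] [0.5704 0.265  0.1   ] [0.5852 0.1404 0.1   ]
0.15 [0.5669 0.1598 0.15  ] [0.5591 0.2577 0.15  ] [0.5771 0.2049 0.15  ]
(array([0.5903, 0.1571, 0.1538]), np.float64(0.005378300068647031))
beaker [0.5033 0.3973 0.08  ] black [0.3858 0.3757 0.01  ] arm thing [0.4196 0.602  0.05  ]
calliper [ 0.3864 -0.1976  0.    ] calc [0.624  0.0717 0.014 ] [0.587  0.0712 0.014 ]
grip xy [0.5152 0.0485]
cm tool x,z 46.49830931040733 -29.735118544727634
```

```bash
python3 -m crank '{"xyz":[[2,0,-1.2],[3.4,0,-2.2],[3.4,0,-2.2],[3.4,0,-2.2],[3.4,0,-2.2],[3.4,0,-2.2],[3.4,0,-2.2],[3.4,0,-2.2],[3.4,0,-2.2],[3.4,0,-2.2],[3.4,0,-2.2],[3.4,0,-2.2],[3.4,0,-2.2],[3.2,0,-2.1],[0,0,0],[0,0,0],[0,0,0]],"roll":[0,0,0,0,0,0,0,0,0,0,0,0,0,0,-4.6,-4.6,0]}' -1 10
cat > st.py <<'E'
from h import *
import sys
s=robot.observe();yaw=np.radians(float(sys.argv[3]) if len(sys.argv)>3 else -11.5)
p=s["tool_pos"];print(s["time"],p,np.degrees(s["tool_rot"]),s["contact_force"],s["opening"])
n=sys.argv[1]
k=sys.argv[2]
im=robot.read_camera("top");crop(im,290,160,100,75,7,f"t{k}.png")
im=robot.read_camera("scene");crop(im,250,150,120,90,6,f"s{k}.png")
E
python3 st.py a 1
```

```text
time: 1.8
tool_pos: [0.5107, 0.0506, 0.2262]
tool_rot: [-1.571, 0.001, -0.2]
contact_force: [0.2, -0.8, 0.1]
opening: 0.0915
1.8 [0.5107 0.0506 0.2262] [-90.0024   0.0638 -11.4799] [ 0.2453 -0.7704  0.1094] 0.09146618407699615
```

```bash
python3 -m crank '{"xyz":[[0,2,0],[0,3,0],[0,3,0],[0,3,0],[0,3,0],[0,1.6,0],[0,0,0]],"roll":[0,0,0,0,0,0,0]}'; python3 st.py a 2
```

```text
time: 2.6
tool_pos: [0.5091, 0.0514, 0.0686]
tool_rot: [-1.571, 0.005, -0.201]
contact_force: [0.6, 0.3, -0.9]
opening: 0.0916
2.6 [0.5091 0.0514 0.0686] [-90.0382   0.2799 -11.5251] [ 0.6049  0.289  -0.8988] 0.09157625175819374
```

View pics/s2.png

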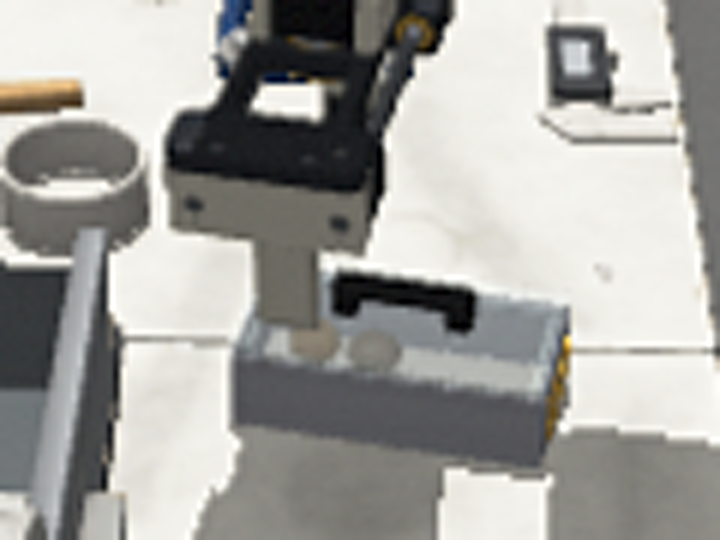

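View pics/t2.png

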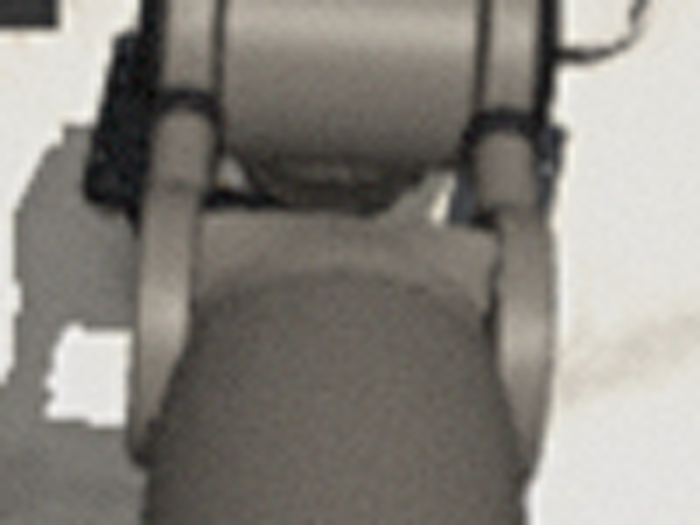

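The finger comes down over the far part of the tray, with tip near (292,325) in the crop. Next I descend to seam height.

```bash
python3 -m crank '{"xyz":[[0,1.5,0],[0,1.5,0],[0,1.2,0],[0,1,0],[0,0,0],[0,0,0]],"roll":[0,0,0,0,0,0]}'; python3 st.py a 3
```

```text
time: 3.3
tool_pos: [0.5111, 0.051, 0.019]
tool_rot: [-1.571, -0.0, -0.2]
contact_force: [-0.8, 0.5, -0.6]
opening: 0.0917
3.3 [0.5111 0.051  0.019 ] [-89.9923  -0.0216 -11.4762] [-0.7917  0.5143 -0.5819] 0.0916862237304056
```

View pics/s3.png

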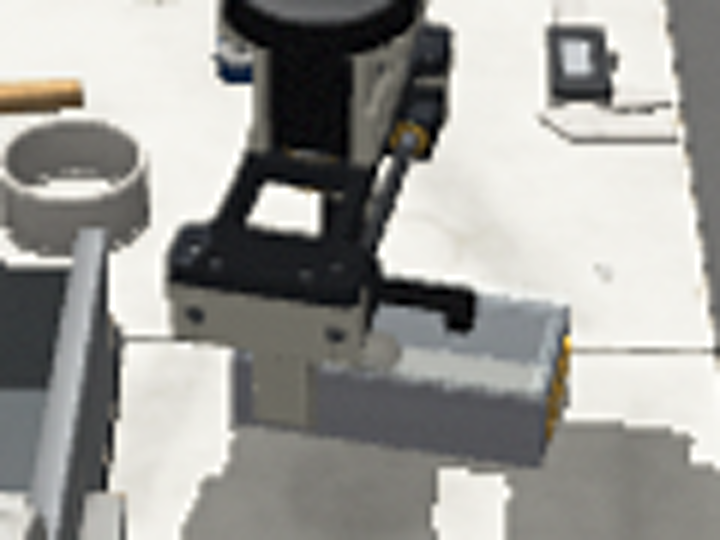

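```bash
python3 -m crank '{"xyz":[[0,0.15,0],[0,0,0],[0,0,0],[0,0,0],[0,0,0],[0,0,0],[0,0,0],[0,0,0],[0,0,0],[0,0,0]],"roll":[0,0,0,0,0,0,0,0,0,0]}' 1 12; python3 st.py a 4
```

```text
time: 4.4
tool_pos: [0.511, 0.0508, 0.0173]
tool_rot: [-1.571, -0.0, -0.2]
contact_force: [-0.1, -2.7, 3.1]
opening: 0.066
4.4 [0.511  0.0508 0.0173] [-90.0046  -0.0219 -11.4666] [-0.1464 -2.7396  3.0652] 0.06602946288553214
```

View pics/s4.png

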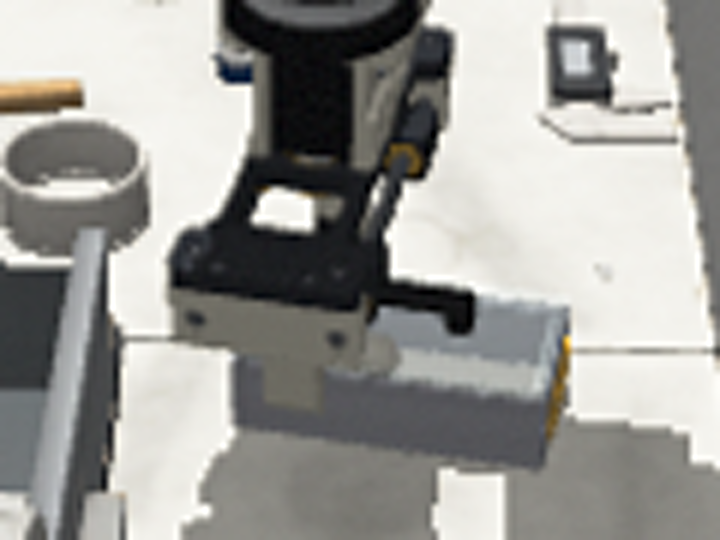

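```bash
python3 -m crank '{"xyz":[[-0.12,-0.44,0],[-0.17,-0.44,0],[-0.22,-0.43,0],[-0.28,-0.43,0],[0,0,0]],"roll":[0,0,0,0,0]}'; python3 st.py a 5
```

```text
time: 5.0
tool_pos: [0.5029, 0.0528, 0.0352]
tool_rot: [-1.571, -0.0, -0.2]
contact_force: [-0.4, -0.2, -4.7]
opening: 0.0657
5.0 [0.5029 0.0528 0.0352] [-89.9848  -0.0247 -11.4615] [-0.4004 -0.1778 -4.6658] 0.06571145253992958
```

View pics/s5.png

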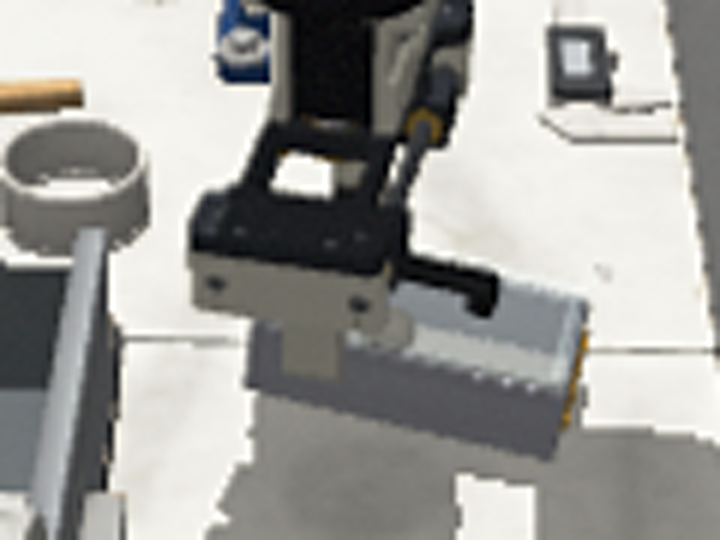

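The tray is carrying free and turned only about 6°, because pad friction holds it. Gravity has to turn it, so I'll ease the grip.

```bash
python3 -m crank '{"xyz":[[0,0,0],[0,0,0],[0,0,0],[0,0,0]],"roll":[0,0,0,0]}' - 9; python3 st.py a 6
```

```text
time: 5.5
tool_pos: [0.5031, 0.0526, 0.0345]
tool_rot: [-1.571, 0.0, -0.2]
contact_force: [0.5, 0.3, -3.1]
opening: 0.0656
5.5 [0.5031 0.0526 0.0345] [-89.9941   0.0117 -11.4738] [ 0.4601  0.3155 -3.0789] 0.06563737119136989
```

View pics/s6.png

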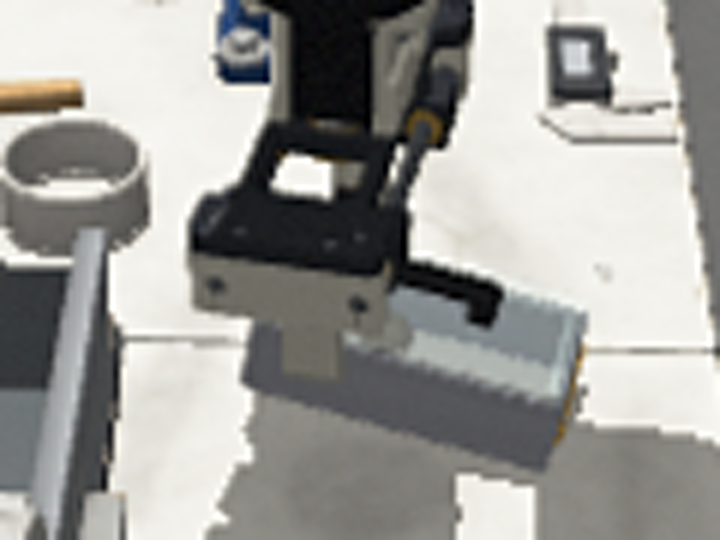

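It now turns freely and rests on the bench at about 10°. Continuing along the arc.

```bash
python3 -m crank '{"xyz":[[-0.18,-0.33,0],[-0.2,-0.32,0],[-0.21,-0.31,0],[-0.23,-0.31,0],[-0.24,-0.3,0],[0,0,0],[0,0,0]],"roll":[0,0,0,0,0,0,0]}'; python3 st.py a 7
```

```text
time: 6.3
tool_pos: [0.4928, 0.0547, 0.0505]
tool_rot: [-1.571, -0.0, -0.2]
contact_force: [0.1, 0.2, -4.0]
opening: 0.0658
6.3 [0.4928 0.0547 0.0505] [-89.9919  -0.0227 -11.4675] [ 0.1198  0.1555 -4.0242] 0.06580008709792629
```

View pics/s7.png

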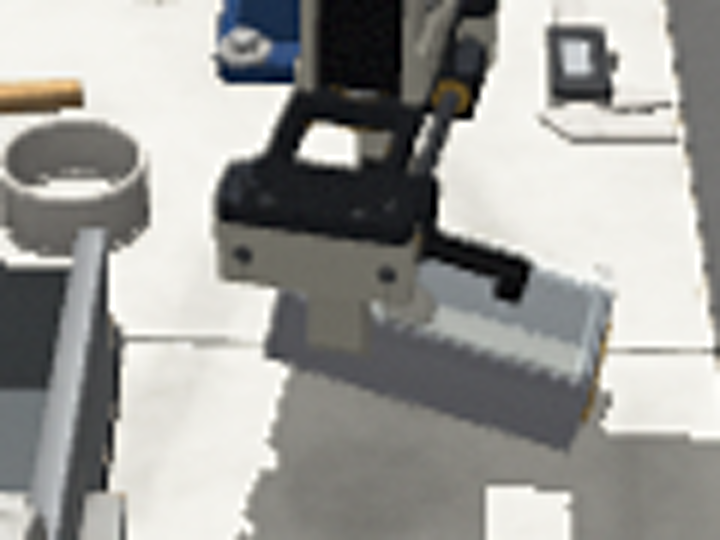

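```bash
python3 -m crank '{"xyz":[[0,0,0],[0,0,0],[0,0,0],[0,0,0],[0,0,0]],"roll":[0,0,0,0,0]}' - 7.5; python3 st.py a 8
```

```text
time: 6.9
tool_pos: [0.4927, 0.0546, 0.0503]
tool_rot: [-1.571, 0.0, -0.2]
contact_force: [-0.8, -0.1, -3.5]
opening: 0.066
6.9 [0.4927 0.0546 0.0503] [-89.9966   0.0051 -11.4706] [-0.7887 -0.1494 -3.471 ] 0.06596115430185356
```

View pics/s8.png

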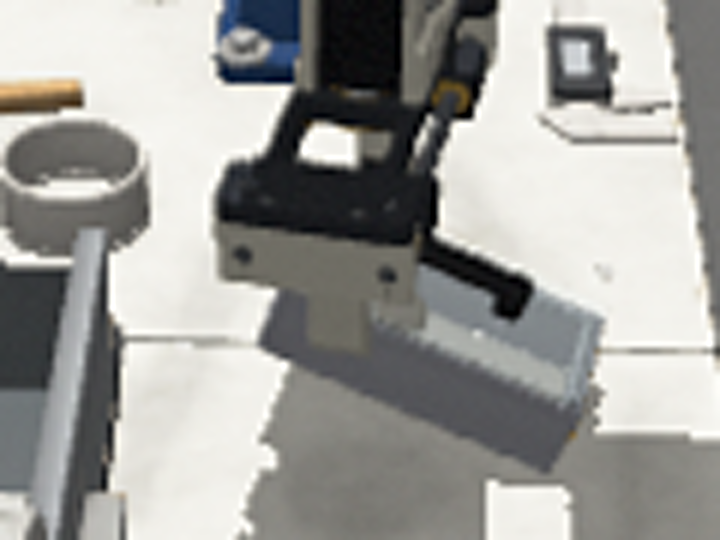

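```bash
python3 -m crank '{"xyz":[[-0.24,-0.28,0],[-0.25,-0.28,0],[-0.26,-0.27,0],[-0.27,-0.27,0],[-0.28,-0.26,0],[0,0,0],[0,0,0],[0,0,0]],"roll":[0,0,0,0,0,0,0,0]}' - 7.5; python3 st.py a 9
```

```text
time: 7.8
tool_pos: [0.4801, 0.0572, 0.0639]
tool_rot: [-1.571, -0.0, -0.2]
contact_force: [0.2, 0.7, -3.6]
opening: 0.0656
7.8 [0.4801 0.0572 0.0639] [-89.9932  -0.0096 -11.4726] [ 0.1667  0.7064 -3.6299] 0.06556404386590792
```

View pics/s9.png

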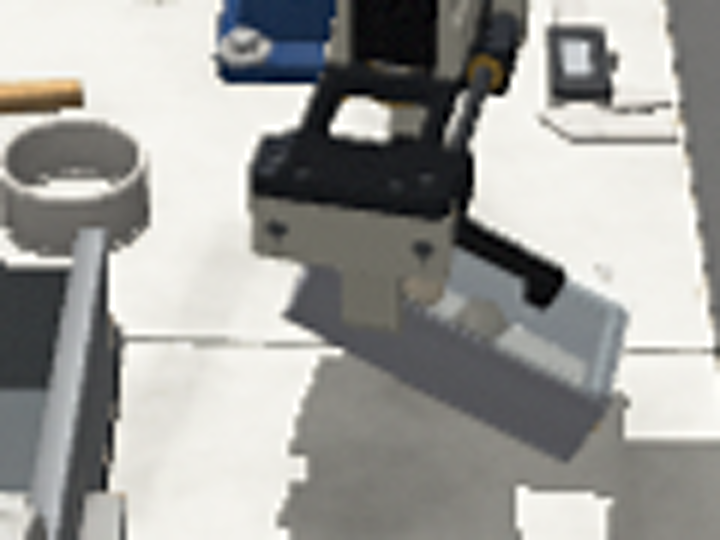

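Tilt is about 20° and the stones have begun to slide, with one at (485,318) in the crop.

```bash
python3 -m crank '{"xyz":[[-0.1,-0.1,0],[-0.1,-0.1,0],[0,0,0],[0,0,0],[0,0,0],[0,0,0],[0,0,0]],"roll":[0,0,0,0,0,0,0]}' - 6.8; python3 st.py a 10
```

```text
time: 8.6
tool_pos: [0.478, 0.0576, 0.0659]
tool_rot: [-1.571, 0.0, -0.2]
contact_force: [-0.6, -0.5, -2.8]
opening: 0.066
8.6 [0.478  0.0576 0.0659] [-89.9965   0.0087 -11.4728] [-0.6398 -0.5266 -2.8342] 0.06600740221557795
```

View pics/s10.png

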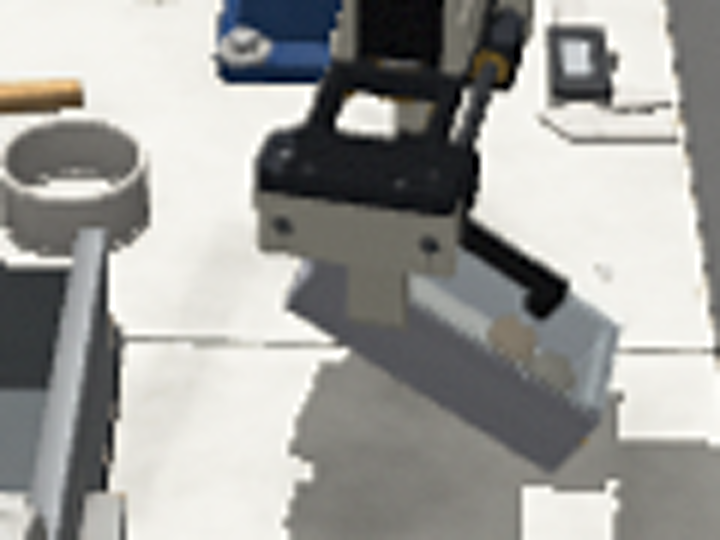

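```bash
python3 -m crank '{"xyz":[[-0.26,-0.27,0],[-0.26,-0.26,0],[-0.28,-0.25,0],[-0.29,-0.24,0],[-0.3,-0.23,0],[0,0,0],[0,0,0],[0,0,0],[0,0,0],[0,0,0],[0,0,0],[0,0,0],[0,0,0]],"roll":[0,0,0,0,0,0,0,0,0,0,0,0,0]}' - 6.8; python3 st.py a 11
```

```text
time: 10.0
tool_pos: [0.4644, 0.0604, 0.0784]
tool_rot: [-1.571, 0.0, -0.2]
contact_force: [-0.4, 0.1, -3.3]
opening: 0.0658
10.0 [0.4644 0.0604 0.0784] [-89.9942   0.002  -11.4709] [-0.4138  0.0763 -3.3319] 0.06577949192074672
```

View pics/s11.png

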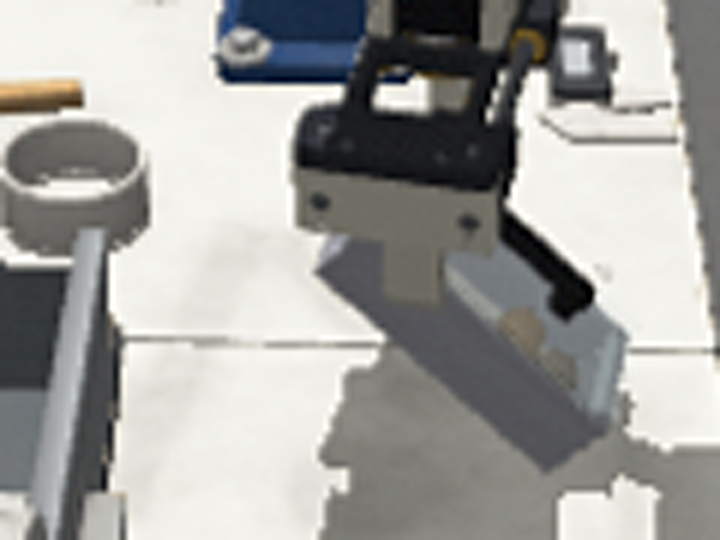

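```bash
python3 -m crank '{"xyz":[[-0.15,-0.1,0],[0,0,0],[0,0,0],[0,0,0],[0,0,0],[0,0,0],[0,0,0],[0,0,0],[0,0,0],[0,0,0],[0,0,0],[0,0,0],[0,0,0],[0,0,0],[0,0,0]],"roll":[0,0,0,0,0,0,0,0,0,0,0,0,0,0,0]}' - 6.8; python3 st.py a 12
```

```text
time: 11.6
tool_pos: [0.4629, 0.0607, 0.0794]
tool_rot: [-1.571, -0.0, -0.2]
contact_force: [0.1, -1.3, -4.0]
opening: 0.0657
11.6 [0.4629 0.0607 0.0794] [-89.9951  -0.0011 -11.4742] [ 0.1208 -1.3026 -3.9669] 0.06568754377513701
```

View pics/s12.png

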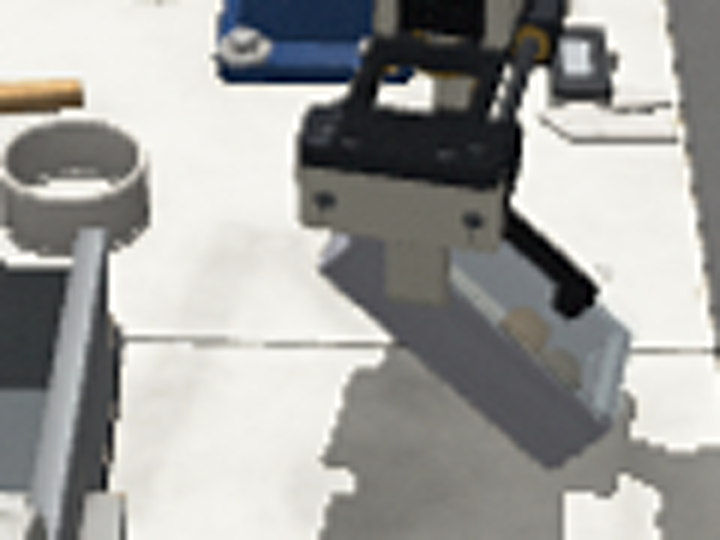

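View pics/t12.png

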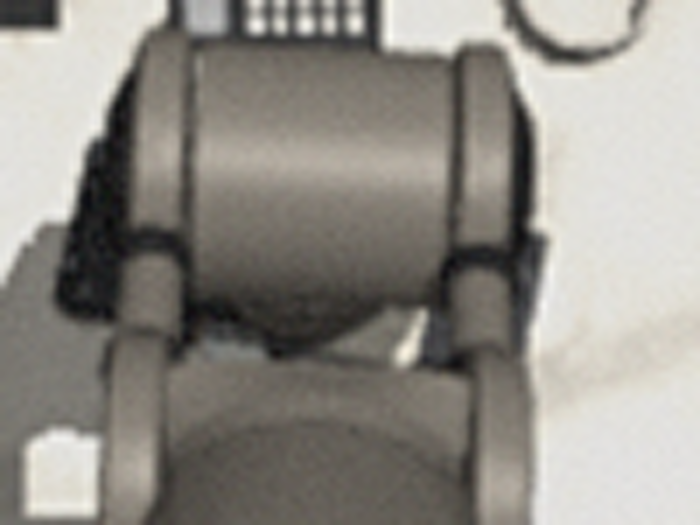

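Both visible stones, grey-brown and sandy, are down at the label end; the other two are hidden by the handle. Lowering along the arc.

```bash
python3 -m crank '{"xyz":[[0.4,0.25,0],[0.42,0.3,0],[0.4,0.3,0],[0.4,0.3,0],[0.34,0.34,0],[0.34,0.34,0],[0.33,0.34,0],[0.33,0.35,0],[0,0,0],[0,0,0]],"roll":[0,0,0,0,0,0,0,0,0,0]}' ; python3 st.py a 13
```

```text
time: 12.7
tool_pos: [0.492, 0.0548, 0.0541]
tool_rot: [-1.571, 0.0, -0.2]
contact_force: [-0.1, 0.2, -3.7]
opening: 0.0661
12.7 [0.492  0.0548 0.0541] [-89.9963   0.0018 -11.4728] [-0.123   0.2418 -3.6895] 0.06613167121775265
```

View pics/s13.png

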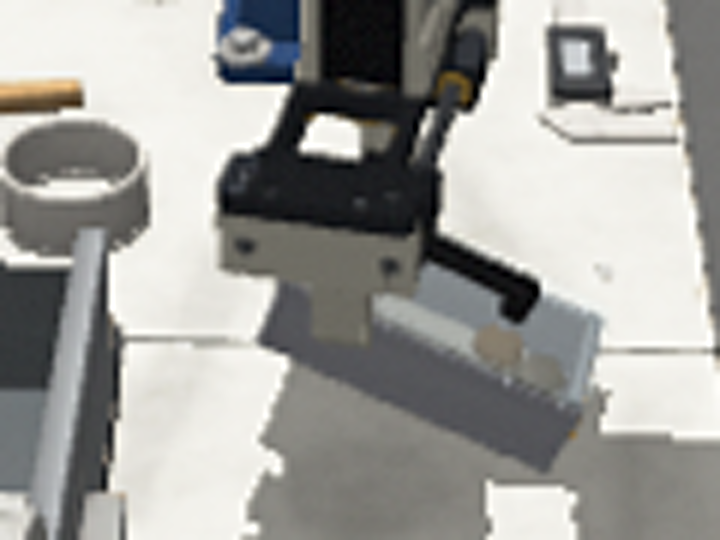

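```bash
python3 -m crank '{"xyz":[[0.27,0.34,0],[0.25,0.35,0],[0.24,0.36,0],[0.22,0.36,0],[0.2,0.37,0],[0.19,0.37,0],[0.17,0.37,0],[0.15,0.38,0],[0.13,0.38,0],[0,0,0],[0,0,0]],"roll":[0,0,0,0,0,0,0,0,0,0,0]}' ; python3 st.py a 14
```

```text
time: 13.9
tool_pos: [0.51, 0.0512, 0.0213]
tool_rot: [-1.571, -0.0, -0.2]
contact_force: [0.4, -0.3, -2.4]
opening: 0.0658
13.9 [0.51   0.0512 0.0213] [-89.9938  -0.0209 -11.4724] [ 0.4276 -0.2742 -2.4176] 0.06577115519911945
```

View pics/s14.png

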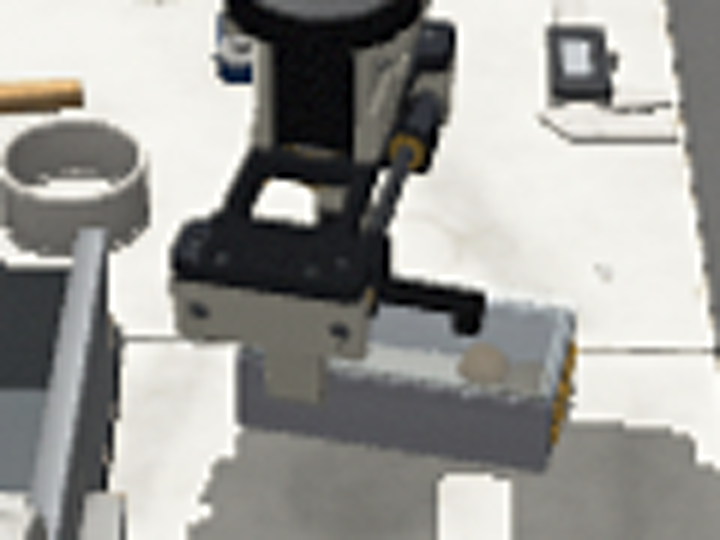

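```bash
python3 -m crank '{"xyz":[[0.05,0.15,0],[0.03,0.12,0],[0,0,0],[0,0,0]],"roll":[0,0,0,0]}'; python3 -m crank '{"xyz":[[0.02,0.12,0],[0,0,0],[0,0,0]],"roll":[0,0,0]}'
```

```text
time: 14.4
tool_pos: [0.5107, 0.051, 0.0192]
tool_rot: [-1.571, -0.001, -0.2]
contact_force: [-2.1, 0.5, 5.3]
opening: 0.0661
time: 14.7
tool_pos: [0.5111, 0.0509, 0.0182]
tool_rot: [-1.571, -0.001, -0.2]
contact_force: [-2.6, 0.3, 7.1]
opening: 0.0657
```

```bash
python3 -m crank '{"xyz":[[0,0,0],[0,0,0],[0,0,0],[0,0,0],[0,0,0],[0,-1,0],[0,-2,0],[0,-3,0],[0,-3,0],[0,-3,0],[0,-3,0],[-5,-2,0],[-5,0,0],[-5,0,0],[0,0,0]],"roll":[0,0,0,0,0,0,0,0,0,0,0,0,0,0,0]}' -1; python3 st.py a 15
```

```text
time: 16.2
tool_pos: [0.3604, 0.081, 0.1858]
tool_rot: [-1.571, 0.005, -0.199]
contact_force: [1.1, 0.2, -0.1]
opening: 0.0916
16.2 [0.3604 0.081  0.1858] [-90.0389   0.2987 -11.379 ] [ 1.1162  0.2292 -0.0788] 0.09161094530442936
```

View pics/s15.png

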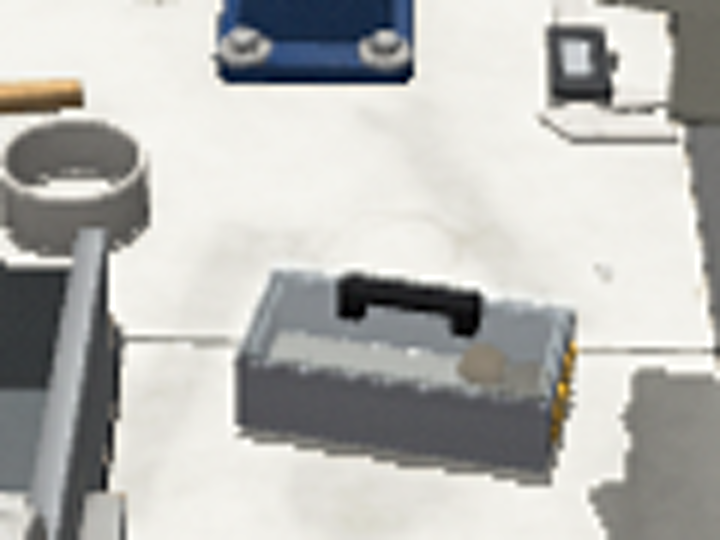

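View pics/t15.png

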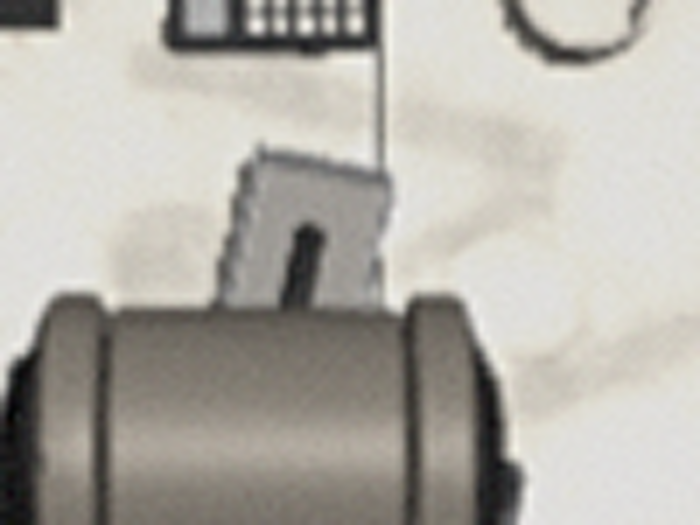

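```bash
python3 -m crank '{"xyz":[[0,0,4],[0,0,4],[0,0,4],[0,0,4],[0,0,4],[0,0,0],[0,0,0]],"roll":[0,0,0,0,0,0,0]}' 0.1; python3 st.py a 16
```

```text
time: 17.0
tool_pos: [0.4079, 0.2767, 0.1857]
tool_rot: [-1.571, 0.0, -0.199]
contact_force: [-0.7, 0.2, 0.5]
opening: 0.0428
17.0 [0.4079 0.2767 0.1857] [-90.0225   0.0008 -11.3841] [-0.7171  0.207   0.5169] 0.04275381269130132
```

View pics/t16.png

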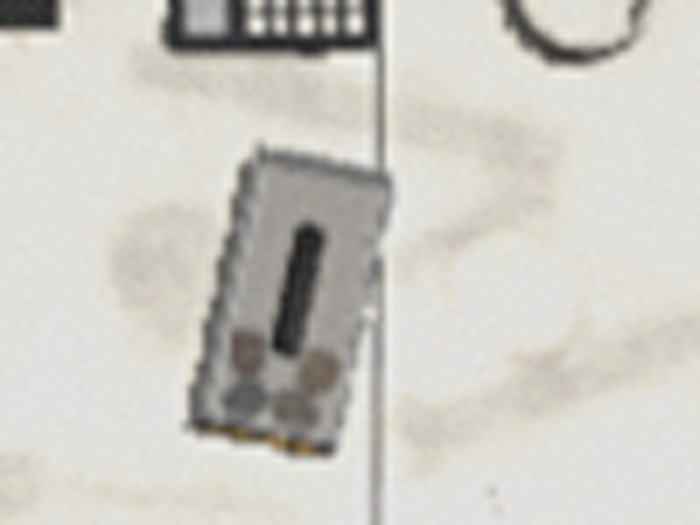

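View pics/s16.png

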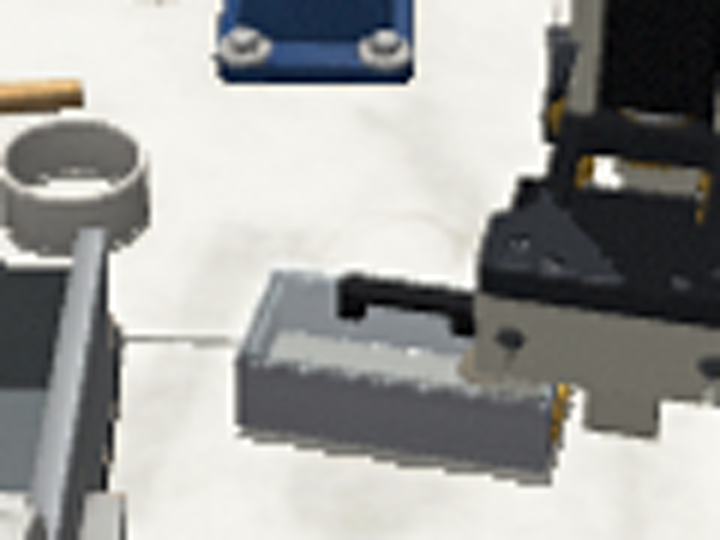

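All four stones lie 2×2 against the label end, at crop (248,352), (320,370), (243,398) and (296,408), with the lid seated. Now I measure the handle.

```bash
python3 - <<'E'
from h import *
im=robot.read_camera("top");g=im.max(2)[175:225,310:350];m=(g<70).astype(np.uint8)
n,l,st,ce=cv2.connectedComponentsWithStats(m);i=1+np.argmax(st[1:,4]);c=ce[i]+[310,175]
ys,xs=np.where(l==i);v=np.linalg.svd(np.c_[xs,ys]-ce[i])[2][0]
h=onz("top",c,.056);a=onz("top",c+8*v,.056)-onz("top",c-8*v,.056)
print(st[i],c,h,np.degrees(np.arctan(a[1]/a[0])))
s=robot.observe();y0=s["tool_rot"][2];X=np.array([np.cos(y0),np.sin(y0)]);Z=np.array([-np.sin(y0),np.cos(y0)])
d=h[:2]+[.001,.0005]-s["tool_pos"][:2];print("tool x,z cm",d@X*100,d@Z*100)
E
```

```text
[19 17  7 19 64] [331.9844 200.5781] [0.4735 0.0577 0.056 ] -11.665640559909964
tool x,z cm 10.918697971027019 -19.91513009041225
```

```bash
python3 -m crank '{"xyz":[[2,0,-3.9],[2.3,0,-4],[2.2,0,-4],[2.2,0,-4],[2.2,0,-4],[0,2,0],[0,3,0],[0,3,0],[0,2,0],[0,0,0],[0,0,0]],"roll":[0,0,0,0,0,0,0,0,0,0,0]}' ; python3 st.py a 17
```

```text
time: 18.25
tool_pos: [0.4745, 0.0587, 0.0867]
tool_rot: [-1.571, -0.0, -0.201]
contact_force: [0.3, 0.3, 0.2]
opening: 0.0416
18.25 [0.4745 0.0587 0.0867] [-89.996   -0.0158 -11.5428] [0.2835 0.3262 0.211 ] 0.041568455875886826
```

View pics/s17.png

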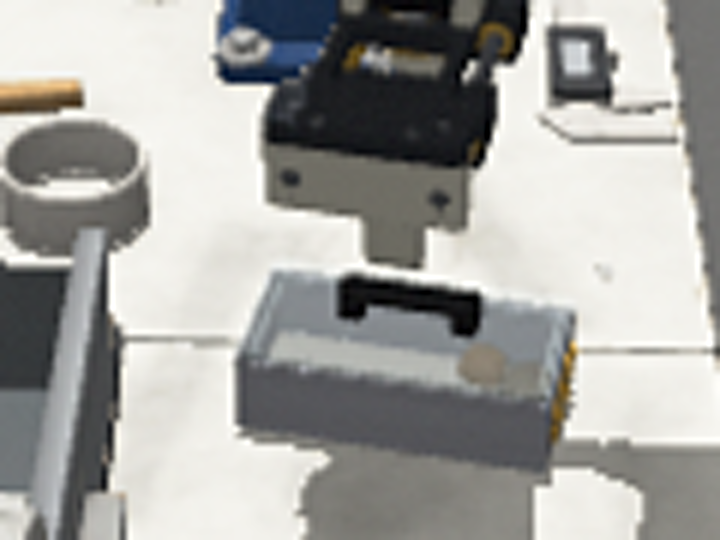

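```bash
python3 - <<'E'
from h import *
for p in ([.4745,.0582,.053],[.4745+.008,.0587+.038,.0867]):
    q=proj("scene",p);print(q,(q-[250,150]+.5)*6)
E
```

```text
[318.3093 199.6364] [412.856  300.8185]
[315.1975 197.9839] [394.185  290.9037]
```

```bash
python3 -m crank '{"xyz":[[0,1.5,0],[0,1.3,0],[0,0.8,0],[0,0.45,0],[0,0,0],[0,0,0]],"roll":[0,0,0,0,0,0]}'; python3 -m crank '{"xyz":[[0,0,0],[0,0,0],[0,0,0],[0,0,0],[0,0,0],[0,0,0],[0,0,0],[0,0,0]],"roll":[0,0,0,0,0,0,0,0]}' 1 25
```

```text
time: 18.95
tool_pos: [0.4747, 0.0594, 0.0461]
tool_rot: [-1.571, -0.001, -0.2]
contact_force: [1.1, 0.4, 0.4]
opening: 0.0415
time: 19.75
tool_pos: [0.4743, 0.0594, 0.0457]
tool_rot: [-1.571, -0.0, -0.2]
contact_force: [-1.1, -0.1, 2.9]
opening: 0.0137
```

Opening is 13.7 mm, so the handle is gripped. Lifting slowly.

```bash
python3 -m crank '{"xyz":[[0,-0.3,0],[0,-0.4,0],[0,-0.5,0],[0,-0.7,0],[0,-1,0],[0,-1.5,0],[0,-1.5,0],[0,-1,0],[0,-0.5,0],[0,0,0],[0,0,0]],"roll":[0,0,0,0,0,0,0,0,0,0,0]}'; python3 st.py a 18
```

```text
time: 20.85
tool_pos: [0.474, 0.0594, 0.1193]
tool_rot: [-1.571, 0.001, -0.2]
contact_force: [-0.4, -0.5, -1.2]
opening: 0.014
20.85 [0.474  0.0594 0.1193] [-90.0006   0.0314 -11.4736] [-0.4025 -0.4604 -1.2263] 0.013994631687338468
```

View pics/s18.png

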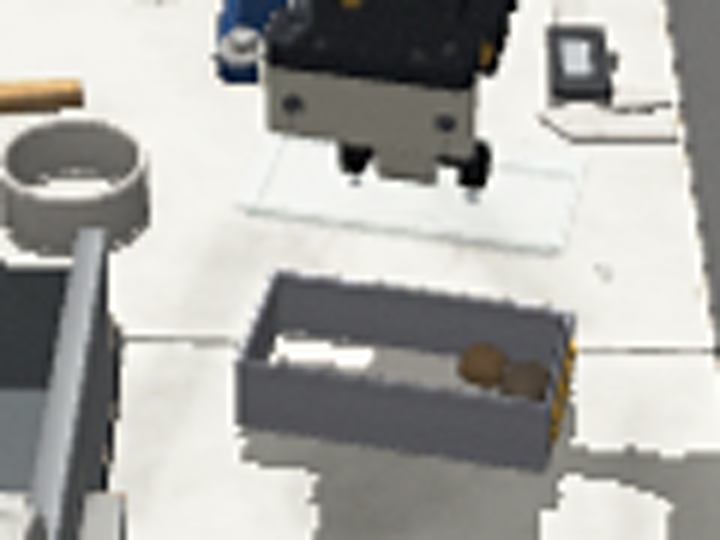

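```bash
python3 -m crank '{"xyz":[[-0.2,0,1],[-0.4,0,2],[-0.5,0,2.5],[-0.5,0,2.5],[-0.4,0,2],[-0.2,0,1.4],[-0.1,0,0.6],[0,1.5,0],[0,2,0],[0,2,0],[0,2,0],[0,1.5,0],[0,0.8,0],[0,0,0],[0,0,0]],"roll":[0,0,0,0,0,0,0,0,0,0,0,0,0,0,0]}'; python3 st.py a 19
```

```text
time: 22.45
tool_pos: [0.476, 0.1815, 0.022]
tool_rot: [-1.571, -0.001, -0.2]
contact_force: [-0.5, 0.4, -1.3]
opening: 0.0139
22.45 [0.476  0.1815 0.022 ] [-89.9835  -0.0331 -11.485 ] [-0.4587  0.3661 -1.3458] 0.013891943371467774
```

View pics/s19.png

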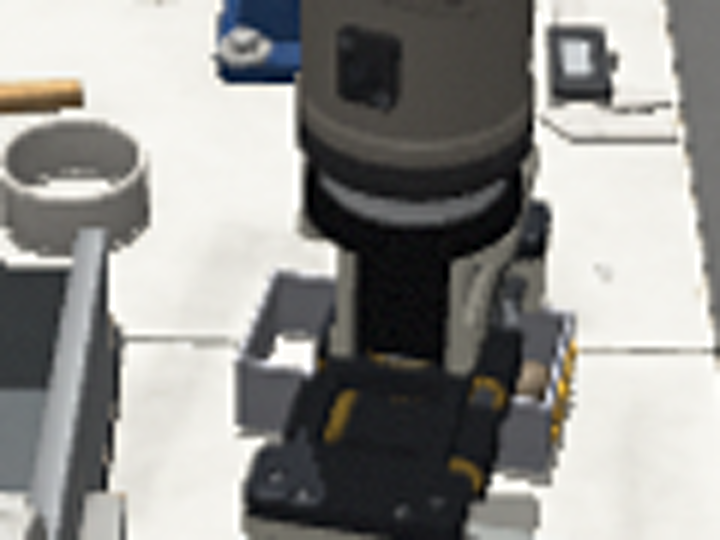

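Lower to contact at TCP about 0.0147.

```bash
python3 -m crank '{"xyz":[[0,0.3,0],[0,0.25,0],[0,0,0],[0,0,0]],"roll":[0,0,0,0]}'; python3 -m crank '{"xyz":[[0,0.1,0],[0,0.1,0],[0,0,0],[0,0,0]],"roll":[0,0,0,0]}'
```

```text
time: 22.95
tool_pos: [0.4756, 0.1816, 0.0161]
tool_rot: [-1.571, 0.0, -0.2]
contact_force: [0.6, -0.1, -0.8]
opening: 0.0138
time: 23.35
tool_pos: [0.4757, 0.1816, 0.0147]
tool_rot: [-1.571, -0.0, -0.2]
contact_force: [-1.4, 0.2, 6.0]
opening: 0.0135
```

```bash
python3 -m crank '{"xyz":[[0,0,0],[0,0,0],[0,0,0],[0,0,0],[0,0,0],[0,-0.5,0],[0,-1.5,0],[0,-2,0],[0,-3,0],[0,-4,0],[0,-4,0],[-3,-2,0],[-3,0,2],[-3,0,4],[0,0,4],[0,0,4],[0,0,4],[0,0,0],[0,0,0]],"roll":[0,0,0,0,0,0,0,0,0,0,0,0,0,0,0,0,0,0,0]}' 0.1
python3 - <<'E'
from h import *
crop(robot.read_camera("top"),260,140,130,100,6,"t20.png");crop(robot.read_camera("scene"),230,120,140,160,4,"s20.png")
cv2.imwrite("pics/t20full.png",robot.read_camera("top")[:,:,::-1]);print(robot.observe()["time"])
E
```

```text
time: 25.25
tool_pos: [0.4227, 0.3761, 0.1838]
tool_rot: [-1.572, 0.001, -0.199]
contact_force: [-0.5, -0.5, -0.3]
opening: 0.0415
25.4
```

View pics/t20.png

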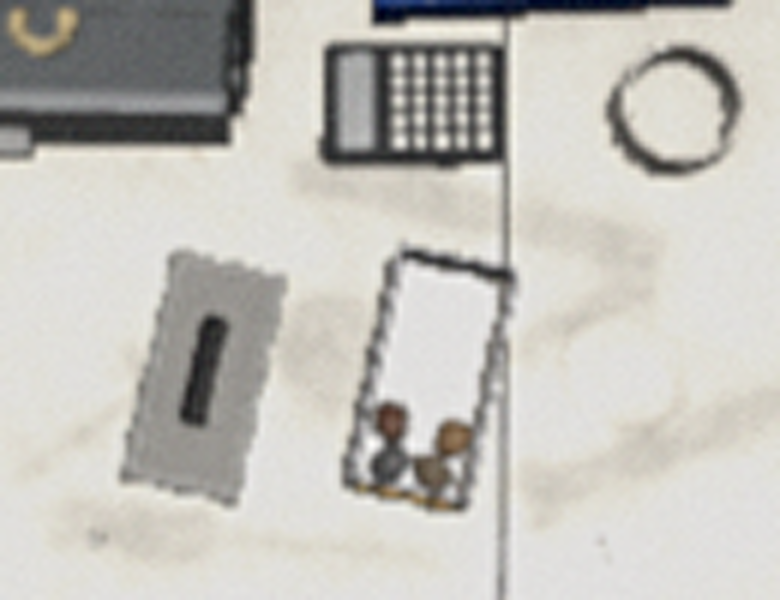

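View pics/s20.png

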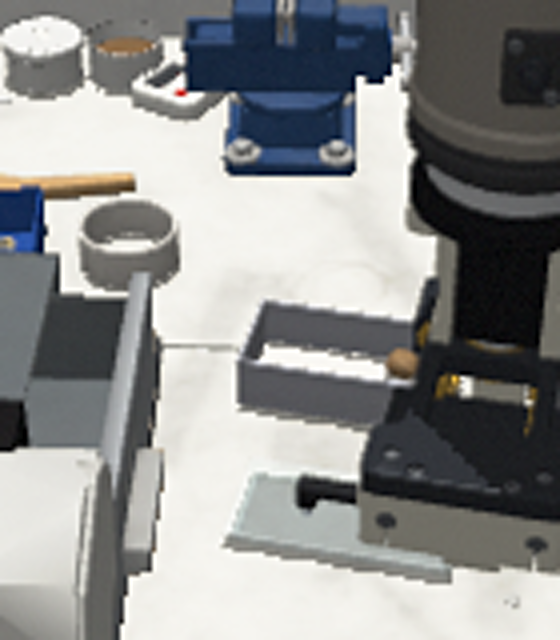

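View pics/t20full.png

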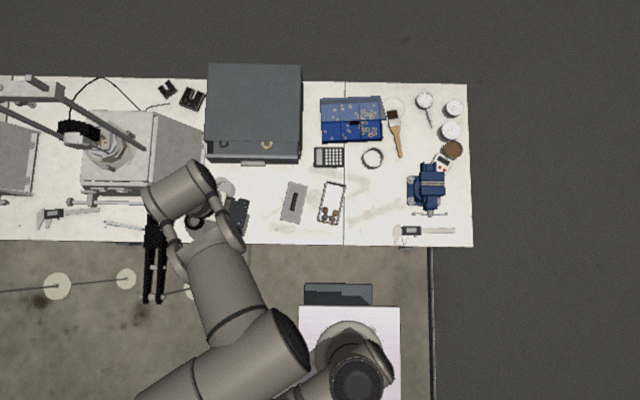

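```bash
python3 -c "
from cell import robot
print(robot.hand_in())"
```

```text
the job is handed in; nothing more can be done
None
```

The job is done and handed in at about 25 s of robot time, with no result reported back.

**Tipping:** The rows could not tilt the tool. I gripped tray and lid together at the seam towards the end away from the label and raised that end along an arc. I eased the grip from 12 N to about 7 N so that gravity turned the tray label end down. At 12 N and then 9 N the pads had held it partly clear of the bench, at about 6° and 11°. I measured about 34° from the picture and held it for about 2 s. I then lowered the tray to level with the lid still on and let go.

**Lid:** I lifted it by the handle and laid it handle up on the bench, about 12 cm to the left of the tray (centre to centre).

**Last checks:**
- **Stones:** The top picture shows all four in the tray at the label end, in two rows of two. The dark grey and grey-brown pieces are at the wall, and the red-brown and sandy pieces lie directly behind them. So only two pieces touch the wall itself.
- **Lid and tray:** The tray looks level and the lid lies flat with its handle up.
- **Other things:** The calculator, cutter ring and calliper look unmoved. The arm partly hides the beaker in the last picture, so I did not check it there, but the gripper stayed well above it.
- **Forces:** The readings between moves stayed under about 8 N. The arm ended clear of everything.

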